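# Find the steel-cored window profile by its weight and load it in the viewing ramp

### The job

The three white window-profile samples look alike, but one has a steel core and is clearly heavier: find it by lifting. Lay both hollow ones flat in the grey tray, and put the steel-cored one lengthwise on the viewing ramp between the side rails and push it all the way up under the hood until it rests against the stop. Leave everything else on the bench where it is.

Things in the scene. Friction and masses are not known exactly. Their poses are not given: they have to be found in the camera images.
- bar_1: one of three look-alike samples of white window profile: closed box, 130 mm long (x), 50 wide (y), 48 high (z), black gasket strips, lying flat; grip across the 50 mm width. Origin: centre of the underside. Two are hollow (0.16 to 0.21 kg), one has a steel core in its middle (0.42 to 0.54 kg); which one changes each time and cannot be seen. The insert has 1 to 2 mm of play
- bar_2: one of three look-alike samples of white window profile: closed box, 130 mm long (x), 50 wide (y), 48 high (z), black gasket strips, lying flat; grip across the 50 mm width. Origin: centre of the underside. Two are hollow (0.16 to 0.21 kg), one has a steel core in its middle (0.42 to 0.54 kg); which one changes each time and cannot be seen. The insert has 1 to 2 mm of play
- bar_3: one of three look-alike samples of white window profile: closed box, 130 mm long (x), 50 wide (y), 48 high (z), black gasket strips, lying flat; grip across the 50 mm width. Origin: centre of the underside. Two are hollow (0.16 to 0.21 kg), one has a steel core in its middle (0.42 to 0.54 kg); which one changes each time and cannot be seen. The insert has 1 to 2 mm of play
- ramp: the fixed viewing ramp with grey hood, about 300 mm long, 110 wide. Origin: on the bench under the middle of the deck's low edge; x points level in the uphill direction, z up. The hood covers the deck from 190 mm up the slope to its top end: roof underside 80 and top 88 above the deck, side walls 94 apart inside, open mouth facing downhill
- deck: the ramp's deck, 90 mm wide, slope 8 degrees. Origin: middle of the upper face at the low edge, 10 above the bench; x up the slope, y across, z square to the face. Rails 10 high along both sides, 64 apart inside. Stop: a black wall 40 high, face at x = 275; a sample against it has its centre at x = 210, its low end 45 outside the hood. Friction holds a sample on the slope; pushing takes 2 to 10 N
- tray: the fixed grey open tray for the hollow samples, outside 190 (its x) x 220 (its y) x 25 high, walls and floor 5 thick; room for two samples side by side, long sides along the tray's x. Origin: centre of the underside
- jar: loose sample jar with white lid, 56 in diameter, 75 high, a bystander. Origin: centre of the underside
- tape: loose roll of tape lying flat, 60 in diameter, 20 high, a bystander. Origin: centre of the underside
- brush: loose brush, 170 long, lying on the bench, a bystander. Origin: near the middle
- jar_dark: loose jar with black lid, 50 in diameter, 60 high, a bystander. Origin: centre of the underside
- beaker: loose amber beaker, 68 in diameter, 85 high, a bystander. Origin: centre of the underside
Not all that is in view belongs to the job. Leave any pink look-alike of the bar_1 alone. What is shaped like the bar_3 but red is not meant.

How it is judged:
By the outcome, as a careful person would: the job done as asked, in the order asked, and still so for the second after the job is handed in, with the robot touching nothing.
It also fails if it takes over 72 s, if anything falls off the work surface, if the arm or the gripper's body presses on something with over 40 N, if the wrist force passes 120 N, or if a joint passes its speed limit or range.

### The arm

A 7-joint arm with a two-finger parallel gripper is mounted at the origin on the work surface. World frame = base frame: x ahead of the robot, y to its left, z up, the work surface at z = 0. Lengths are in m, angles in rad, forces in N, time in s.
With the tool pointing down it reaches from about 0.4 to 0.85 m from the base axis. Payload 10.4 kg.
Tool frame: the origin (TCP) lies at the very end of the fingers, on their centre line; the grasp point (between the pads) lies 19 mm behind it; z points along the fingers, y is the direction in which the jaws open and shut (so a half turn about z gives the same grasp; the last joint's range is limited). The gripper opens to 87 mm and grips with 3 to 60 N. Pads are 19 mm wide; open, the fingers measure 117 mm over their backs; the gripper's body (75 mm by 190 mm) begins 51 mm behind the grasp point.
Start: joints at [1.198, 0.332, -0.065, 1.46, 0.022, 1.35, -0.088], TCP at [0.214, -0.587, 0.223] pointing down, gripper open.
Joint ranges: [-2.6, 2.6], [-0.5, 2.12], [-1.47, 1.34], [0.16, 2.42], [-1.27, 4.41], [0.06, 2.06], [-2.6, 2.6]. Speed limits (rad/s): [2.22, 2.22, 2.79, 2.79, 3.14, 3.14, 3.14].

### API

Orientations are given as a unit quaternion [x, y, z, w].
In Python, from bench import r gives the robot as it stands.
- The arm moves only by the shell command python3 -m crank 'ROWS' [FORCE]. ROWS is JSON, a list of rows, each a list of 3 entries, a list of its own where there are three numbers: the opening, from -1 (shut) to 1 (fully open), so that 0 is half open, then the shift along the tool's x, y, z in mm, then the turn about the tool's z in degrees. A call has 1 to 12 rows; each row is the pose to reach, as a shift and turn from the pose commanded when the call began, along the tool's axes at that moment; what a row does not reach only later rows make up. A row lasts 1/12 s, in which the tool goes at most 41.7 mm and 7.16 degrees, less where a joint would pass 70% of its speed; a pose out of reach is approached as far as the arm can. A call with a gripper value outside its range is refused whole. The fingers move at their own pace and stop on an object; FORCE is the grip in N (left out, the last holds). Time passes only in rows, so rows that repeat a pose let the fingers close. It gives the time, the measured TCP pose, the force and the opening at its end, in the units of the state.
- r.read_state(): the state, without advancing time (a new reading comes with each control period).
- r.camera(name): name is "scene" or "top"; returns a dict with "pixels" (420x560x3 uint8, red, green, blue), "fov_y" (degrees; the focal length in pixels is half the picture's height over the tangent of half this angle, whatever the lens; pixels are square), "cx", "cy" (the principal point, pixels), "dist" ([k1, k2, p1, p2, k3] as OpenCV has them; the pictures are not rectified), "cam_to_world" (4x4, takes a point from camera to world coordinates). Camera axes: x right, y down, z forward; pixel columns grow to the right and rows downward; lengths in m; the calibration is good to about 2 mm. A picture is of the moment at which its call begins. There is no depth.
- r.close_job(): hands the job in, once; it reports no verdict.
The state is a dict: "time": time; "joint_positions": joint angles; "joint_vel": joint speeds; "joint_torque": joint torques, N m; "ee_pos": TCP position; "eef_rot": TCP orientation; "ft_force": force on the tool from outside, world axes, zero at the start; "torque": the same for the moment, N m; "width": finger opening in m.
Only numpy, scipy, OpenCV 4.12 (cv2) and the standard library are available. Lean on these libraries where they do the work, as an engineer would, in place of code of your own. Each camera call takes 0.05 s, during which the arm holds its last target.

## Working session

There is one attempt and no reset: what is moved stays moved. The work goes in short steps, Python scripts to look and compute and a shell command to move; the robot and the scene stay as the last step left them, time stands still between calls to the robot, and variables do not carry over. Pictures are saved under pics/ and viewed, and the job is handed in when it is done.

```bash
ls; mkdir -p pics
python3 - <<'E'
from bench import r
import cv2, json, numpy as np
print(r.read_state())
for n in ("scene","top"):
    c=r.camera(n); cv2.imwrite(f"pics/{n}0.png",c["pixels"][:,:,::-1])
    print(n,c["fov_y"],c["cx"],c["cy"],c["dist"],np.round(c["cam_to_world"],4).tolist())
E
```

```text
pics
{'time': 0.0, 'joint_positions': array([ 1.19837184,  0.33286073, -0.0646803 ,  1.46095242,  0.02158359,
        1.34990543, -0.08847453]), 'joint_vel': array([ 5.41080994e-04,  3.92464948e-04,  1.70825417e-03,  5.25296500e-04,
        2.02614190e-04, -3.33690775e-05,  3.47774466e-04]), 'joint_torque': array([ 2.17898509e-03, -6.23256469e+01,  2.60971847e-02, -3.89903784e+01,
       -6.13415474e-02,  3.97325575e-02,  1.51015265e-04]), 'ee_pos': array([ 0.21406064, -0.58677873,  0.22175555]), 'eef_rot': array([ 9.84739433e-01,  1.74033726e-01, -1.52946624e-04, -6.99093892e-04]), 'ft_force': array([-0.13653388, -0.00654749, -0.33811419]), 'torque': array([ 0.00892254, -0.00472437,  0.0004822 ]), 'width': 0.08728372697328504}
scene 48.931289952849674 283.1139808312901 210.76293801836582 [-0.03732801  0.          0.          0.          0.        ] [[-0.6004, 0.496, -0.6273, 1.209], [0.7995, 0.3885, -0.458, 0.4334], [0.0165, -0.7766, -0.6298, 0.658], [0.0, 0.0, 0.0, 1.0]]
top 44.20837042750012 285.8283954394592 215.91457245876921 [-0.18269265  0.          0.          0.          0.        ] [[-0.0186, -0.9926, 0.1198, 0.3919], [-0.9998, 0.0178, -0.0078, -0.0321], [0.0056, -0.1199, -0.9928, 1.3972], [0.0, 0.0, 0.0, 1.0]]
```

View pics/scene0.png

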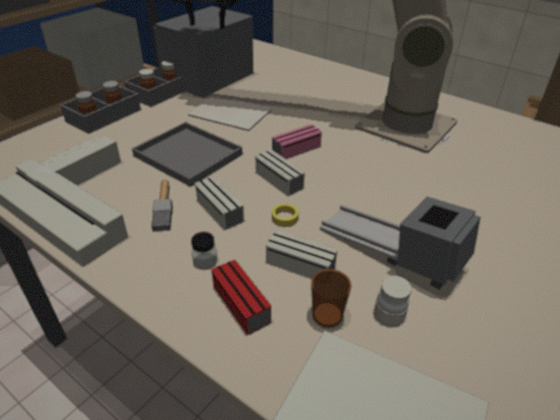

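View pics/top0.png

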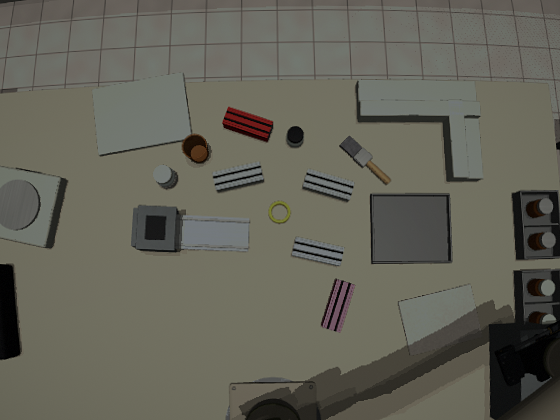

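The top picture shows white bars at about (238,177), (328,186) and (318,251). The ramp's low edge is near (249,233) with the hood at (157,228), and the tray is at (411,228). The red bar (248,124) and the pink bar (338,305) are decoys. The tape is at (279,211). I'll enlarge these areas next.

```bash
cat > h.py <<'E'
import numpy as np, cv2
from bench import r
def K(c):
    f=c["pixels"].shape[0]/2/np.tan(np.radians(c["fov_y"])/2)
    return np.array([[f,0,c["cx"]],[0,f,c["cy"]],[0,0,1]]),np.array(c["dist"])
def ray(c,uv):
    k,d=K(c); p=cv2.undistortPoints(np.array(uv,float).reshape(-1,1,2),k,d).reshape(-1,2)
    T=np.array(c["cam_to_world"]); return T[:3,3],np.c_[p,np.ones(len(p))]@T[:3,:3].T
def onz(c,uv,z):
    o,v=ray(c,uv); return o+v*((np.broadcast_to(z,len(v))-o[2])/v[:,2])[:,None]
def proj(c,P):
    k,d=K(c); T=np.linalg.inv(np.array(c["cam_to_world"]))
    return cv2.projectPoints(np.array(P,float).reshape(-1,1,3),cv2.Rodrigues(T[:3,:3])[0],T[:3,3],k,d)[0].reshape(-1,2)
def crop(c,x0,y0,w,h,s,fn):
    im=c["pixels"][y0:y0+h,x0:x0+w,::-1]
    im=cv2.resize(im,None,fx=s,fy=s,interpolation=cv2.INTER_CUBIC)
    im=cv2.convertScaleAbs(im,alpha=1.3)
    for i in range(0,w,10):
        cv2.line(im,(i*s,0),(i*s,8 if (x0+i)%50 else 20),(0,255,255),1)
        if (x0+i)%20==0: cv2.putText(im,str(x0+i),(i*s,32),0,.4,(0,0,255))
    for i in range(0,h,10):
        cv2.line(im,(0,i*s),(8,i*s),(0,255,255),1)
        if (y0+i)%20==0: cv2.putText(im,str(y0+i),(10,i*s+4),0,.4,(0,0,255))
    cv2.imwrite(fn,im)
E
python3 - <<'E'
from h import *
c=r.camera("top")
crop(c,200,150,160,120,5,"pics/t1.png"); crop(c,120,180,140,90,5,"pics/t2.png"); crop(c,360,180,100,90,6,"pics/t3.png")
E
```

```text
(no output)
```

View pics/t1.png

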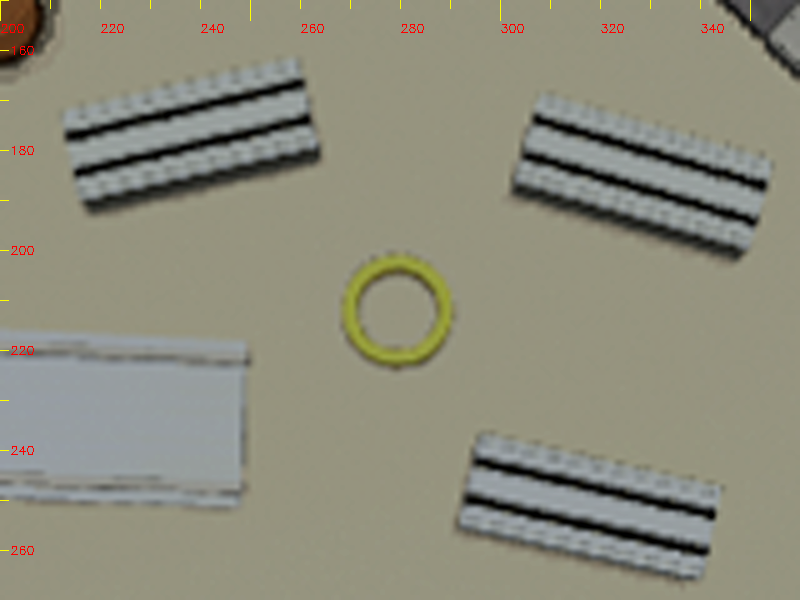

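View pics/t2.png

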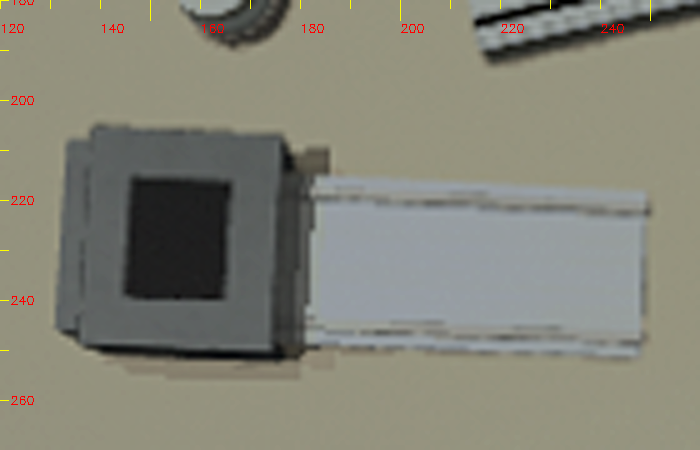

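View pics/t3.png

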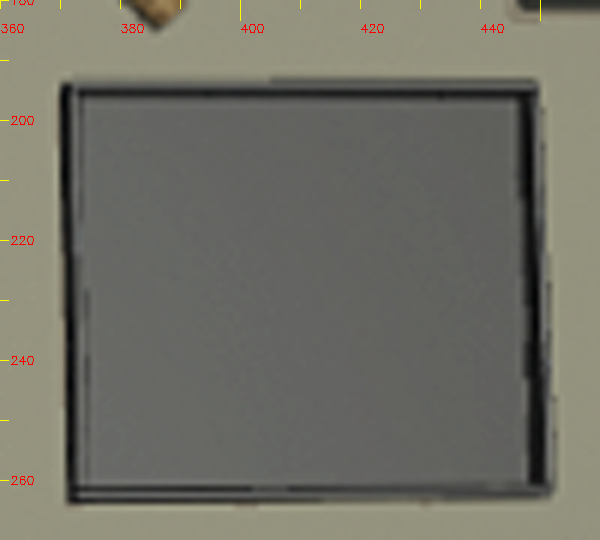

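```bash
cat > m1.py <<'E'
from h import *
c=r.camera("top")
B={"A":[(212.5,172.3),(259.3,161.3),(263,179.5),(216.5,190.5)],"B":[(307.5,169),(354.3,181.5),(349,200),(302.5,186.5)],"C":[(295.8,236.5),(343.7,248),(339.8,265.5),(291.3,254.8)]}
for k,u in B.items():
    P=onz(c,u,.048); m=P.mean(0); e=(P[0]-P[1]+P[3]-P[2])/2; w=(P[0]-P[3]+P[1]-P[2])/2
    print(k,m.round(4),"len",np.linalg.norm(e).round(4),"wid",np.linalg.norm(w).round(4),"yaw",np.degrees(np.arctan2(e[1],e[0])).round(1),np.degrees(np.arctan2(w[1],w[0])).round(1))
P=onz(c,[(370,194),(449,193.5),(451.5,262.5),(371,263.7)],.025); print("tray",P.round(4).tolist(),P.mean(0).round(4))
for i in range(4): print(np.linalg.norm(P[i]-P[i-1]).round(4))
P=onz(c,[(249.2,218.5),(247.8,250.5)],.02);print("low edge",P.round(4),P.mean(0))
P=onz(c,[(248.5,222),(247.5,248)],.012);print("low inner",P.round(4),P.mean(0))
P=onz(c,[(182,220),(181,246.5)],[.033,.033]);print("mouth inner",P.round(4),P.mean(0))
# hood roof top: along 190..~290 , 88 above deck
a=np.radians(8)
for s in (190,290): print(s, .01+s/1e3*np.sin(a)+.088*np.cos(a))
P=onz(c,[(136,205),(176.5,207.5),(174.5,252),(136,249)],[.1375,.1236,.1236,.1375]);print("hood",P.round(4).tolist())
P=onz(c,[(279.3,211.5)],.02);print("tape",P)
E
python3 m1.py
```

```text
A [0.6643 0.083  0.048 ] len 0.1275 wid 0.0506 yaw 102.4 11.4
B [ 0.6375 -0.1571  0.048 ] len 0.1286 wid 0.0507 yaw 73.3 -17.5
C [ 0.4605 -0.1241  0.048 ] len 0.1293 wid 0.0481 yaw 75.9 -14.6
tray [[0.6131, -0.2715, 0.025], [0.6115, -0.4919, 0.025], [0.4226, -0.4887, 0.025], [0.4253, -0.2673, 0.025]] [ 0.5181 -0.3799  0.025 ]
0.1879
0.2204
0.189
0.2214
low edge [[0.5529 0.0555 0.02  ]
 [0.4671 0.0602 0.02  ]] [0.51002469 0.05782278 0.02      ]
low inner [[0.5444 0.058  0.012 ]
 [0.4743 0.0614 0.012 ]] [0.50933908 0.05970349 0.012     ]
mouth inner [[0.5505 0.2348 0.033 ]
 [0.4797 0.2373 0.033 ]] [0.51512598 0.23604455 0.033     ]
190 0.12358647923167063
290 0.13750378932767715
hood [[0.5781, 0.3314, 0.1375], [0.5718, 0.2312, 0.1236], [0.4604, 0.2357, 0.1236], [0.4682, 0.3299, 0.1375]]
tape [[ 0.57039976 -0.02559033  0.02      ]]
```

```bash
cat > ov.py <<'E'
from h import *
def box(x,y,z0,yaw,L,W,H):
    a=np.radians(yaw);R=np.array([[np.cos(a),-np.sin(a)],[np.sin(a),np.cos(a)]])
    q=np.array([[1,1],[-1,1],[-1,-1],[1,-1]])*[L/2,W/2]@R.T+[x,y]
    return np.r_[np.c_[q,[z0]*4],np.c_[q,[z0+H]*4]]
def draw(im,uv,s,o,col):
    uv=((uv-o+.5)*s-.5)
    for i in range(4):
        for a,b in((i,(i+1)%4),(i+4,(i+1)%4+4),(i,i+4)):
            cv2.line(im,tuple(np.int32(np.round(uv[a]*8))),tuple(np.int32(np.round(uv[b]*8))),col,1,cv2.LINE_AA,3)
bx=[box(.6643,.083,0,102,.13,.05,.048),box(.6375,-.1571,0,73,.13,.05,.048),box(.4605,-.1241,0,75.7,.13,.05,.048),box(.5181,-.3799,0,-1,.19,.22,.025)]
# ramp: deck + rail, hood
a=np.radians(8)
def ramp(x,y,yaw):
    t=np.radians(yaw);u=np.array([np.cos(t)*np.cos(a),np.sin(t)*np.cos(a),np.sin(a)]);v=np.array([-np.sin(t),np.cos(t),0]);n=np.cross(u,v)
    o=np.array([x,y,.01]); f=lambda s,w,h:o+u*s+v*w+n*h
    g=lambda s0,s1,w,h0,h1:np.array([f(s,k,h) for h in(h0,h1) for s,k in((s0,-w),(s0,w),(s1,w),(s1,-w))])
    return [g(0,.275,.032,0,.01),g(0,.19,.045,0,.01)],g(.19,.29,.05,0,.088),f
if __name__=="__main__":
    rr,hd,f=ramp(.5098,.0585,87.6)
    for n,(x0,y0,w,h,s) in {"scene":(125,115,355,180,2),"top":(125,150,340,130,2)}.items():
        c=r.camera(n); im=cv2.resize(c["pixels"][y0:y0+h,x0:x0+w,::-1],None,fx=s,fy=s,interpolation=cv2.INTER_CUBIC)
        im=cv2.convertScaleAbs(im,alpha=1.3)
        for b in bx: draw(im,proj(c,b),s,np.array([x0,y0]),(0,0,255))
        for b in rr+[hd]: draw(im,proj(c,b),s,np.array([x0,y0]),(0,255,0))
        cv2.imwrite(f"pics/ov_{n}.png",im)
E
python3 ov.py
```

```text
(no output)
```

View pics/ov_scene.png

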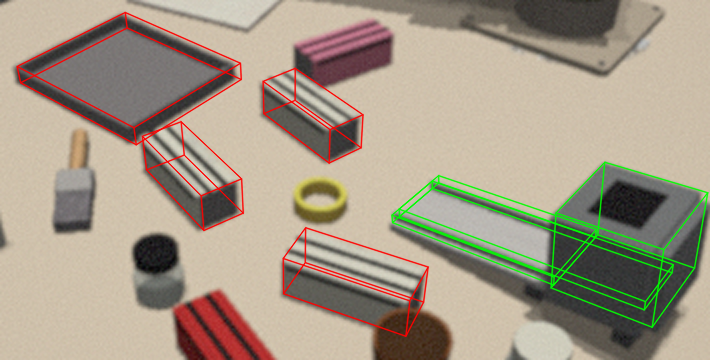

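View pics/ov_top.png

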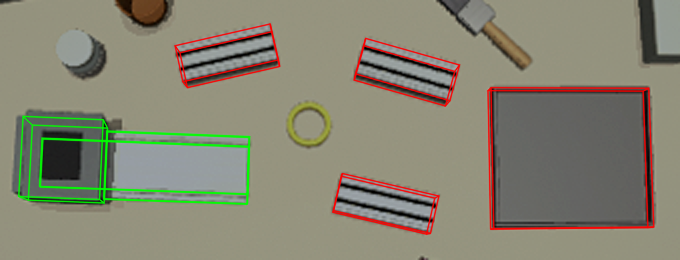

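The model boxes fit both pictures: bars in red, ramp in green. Next is a helper that converts a target into tool-axis shifts.

```bash
cat > go.py <<'E'
# usage: go.py x y z yaw ; from current measured pose -> shift in tool axes (mm), turn(deg)
import sys; from h import *
from scipy.spatial.transform import Rotation as R
s=r.read_state(); M=R.from_quat(s["eef_rot"]).as_matrix()
yaw=np.degrees(np.arctan2(M[1,0],M[0,0]))
print("t %.2f tcp %s yaw %.2f w %.4f F %s q7 %.2f"%(s["time"],s["ee_pos"].round(4),yaw,s["width"],s["ft_force"].round(2),s["joint_positions"][6]))
x,y,z,t=map(float,sys.argv[1:5]); d=M.T@(np.array([x,y,z])-s["ee_pos"])*1000
print("shift",d.round(1),"dist",np.linalg.norm(d).round(),"turn",round(-((t-yaw+180)%360-180),1))
E
python3 go.py .4605 -.1241 .13 75.7
```

```text
t 0.30 tcp [ 0.2142 -0.5871  0.2223] yaw 20.04 w 0.0871 F [-0.21  0.54  0.2 ] q7 -0.09
shift [ 390.1 -350.5   92.4] dist 532.0 turn -55.7
```

```bash
python3 -m crank '[[1,[390,-350,92],-55.7],[1,[390,-350,92],-55.7],[1,[390,-350,92],-55.7],[1,[390,-350,92],-55.7],[1,[390,-350,92],-55.7],[1,[390,-350,92],-55.7],[1,[390,-350,92],-55.7],[1,[390,-350,92],-55.7],[1,[390,-350,92],-55.7],[1,[390,-350,92],-55.7],[1,[390,-350,92],-55.7],[1,[390,-350,92],-55.7]]' 25; python3 go.py .4605 -.1241 .13 75.7
```

```text
time: 1.3
ee_pos: [0.4464, -0.1508, 0.1361]
eef_rot: [0.79, 0.614, 0.0, 0.001]
ft_force: [1.4, -0.4, -0.4]
width: 0.087
t 1.30 tcp [ 0.4464 -0.1508  0.1361] yaw 75.72 w 0.0870 F [ 1.44 -0.37 -0.39] q7 -0.07
shift [29.4  7.1  6.1] dist 31.0 turn 0.0
```

```bash
python3 -m crank '[[1,[0,0,0],0],[1,[0,0,0],0]]'; python3 go.py .4605 -.1241 .015 75.7
```

```text
time: 1.47
ee_pos: [0.4465, -0.1502, 0.1359]
eef_rot: [0.788, 0.616, 0.0, -0.0]
ft_force: [-0.1, -1.0, 0.6]
width: 0.0872
t 1.47 tcp [ 0.4465 -0.1502  0.1359] yaw 76.02 w 0.0872 F [-0.06 -0.97  0.57] q7 -0.06
shift [ 28.7   7.3 120.9] dist 124.0 turn 0.3
```

```bash
python3 -m crank '[[1,[29,7,10],0],[1,[29,7,50],0],[1,[29,7,90],0],[1,[29,7,121],0],[1,[29,7,121],0],[1,[29,7,121],0],[-1,[29,7,121],0],[-1,[29,7,121],0],[-1,[29,7,121],0],[-1,[29,7,121],0],[-1,[29,7,121],0],[-1,[29,7,121],0]]' 25; python3 go.py .4605 -.1241 .015 75.7
```

```text
time: 2.47
ee_pos: [0.46, -0.1264, 0.0156]
eef_rot: [0.789, 0.614, 0.0, 0.0]
ft_force: [0.8, -0.8, 0.3]
width: 0.055
t 2.47 tcp [ 0.46   -0.1264  0.0156] yaw 75.73 w 0.0550 F [ 0.78 -0.8   0.33] q7 -0.24
shift [ 2.3 -0.1  0.6] dist 2.0 turn 0.0
```

```bash
python3 -m crank '[[-1,[0,0,0],0],[-1,[0,0,0],0],[-1,[0,0,0],0],[-1,[0,0,-20],0],[-1,[0,0,-45],0],[-1,[0,0,-70],0],[-1,[0,0,-90],0],[-1,[0,0,-95],0],[-1,[0,0,-95],0],[-1,[0,0,-95],0],[-1,[0,0,-95],0]]' 25; for i in 1 2 3; do python3 -m crank '[[-1,[0,0,0],0],[-1,[0,0,0],0]]' | grep -E "force|width"; done; python3 go.py .5181 -.43 .15 -1
```

```text
time: 3.38
ee_pos: [0.4587, -0.126, 0.1085]
eef_rot: [0.789, 0.614, -0.001, -0.001]
ft_force: [-0.8, -0.3, -2.9]
width: 0.05
ft_force: [0.1, 0.1, -1.6]
width: 0.0497
ft_force: [0.6, 0.6, -1.3]
width: 0.05
ft_force: [-0.7, -0.4, -0.6]
width: 0.0496
t 3.88 tcp [ 0.4597 -0.1262  0.11  ] yaw 75.74 w 0.0496 F [-0.7  -0.35 -0.65] q7 -0.15
shift [-280.1  131.4  -40. ] dist 312.0 turn 76.7
```

```bash
python3 -m crank '[[-1,[-30,14,-40],7],[-1,[-60,28,-40],14],[-1,[-90,42,-40],21],[-1,[-120,56,-40],28],[-1,[-150,70,-40],35],[-1,[-180,84,-40],42],[-1,[-210,98,-40],49],[-1,[-240,112,-40],56],[-1,[-265,125,-40],63],[-1,[-280,131,-40],70],[-1,[-280,131,-40],76.7],[-1,[-280,131,-40],76.7]]'; for i in 1 2 3 ; do python3 -m crank '[[-1,[0,0,0],0]]' | grep -E "force"; done;  python3 go.py .517 -.43 .021 -1.1
```

```text
time: 4.88
ee_pos: [0.5173, -0.4309, 0.1493]
eef_rot: [1.0, -0.012, -0.0, -0.0]
ft_force: [0.1, 0.6, -1.5]
width: 0.0499
ft_force: [0.2, 0.3, -1.8]
ft_force: [-0.5, -0.3, -1.9]
ft_force: [0.1, 0.6, -1.7]
t 5.13 tcp [ 0.518  -0.4291  0.1503] yaw -0.74 w 0.0494 F [ 0.11  0.55 -1.73] q7 -1.03
shift [ -1.    1.  129.3] dist 129.0 turn 0.4
```

C weighs about 1.7 N, so it is hollow and goes in the far slot of the tray.

```bash
python3 -m crank '[[-1,[-1,1,40],0.4],[-1,[-1,1,75],0.4],[-1,[-1,1,105],0.4],[-1,[-1,1,120],0.4],[-1,[-1,1,125],0.4],[-1,[-1,1,129],0.4],[-1,[-1,1,129],0.4],[-1,[-1,1,129],0.4],[0.4,[-1,1,129],0.4],[0.4,[-1,1,129],0.4],[0.4,[-1,1,129],0.4],[0.4,[-1,1,129],0.4]]';  python3 go.py .6375 -.1571 .11 73
```

```text
time: 6.13
ee_pos: [0.517, -0.4311, 0.0218]
eef_rot: [1.0, -0.012, 0.0, 0.0]
ft_force: [-0.1, -0.6, 0.0]
width: 0.0599
t 6.13 tcp [ 0.517  -0.4311  0.0218] yaw -1.36 w 0.0599 F [-0.14 -0.57  0.01] q7 -1.06
shift [ 114.  -276.7  -88.3] dist 312.0 turn -74.4
```

```bash
python3 -m crank '[[0.4,[0,0,-35],0],[0.4,[0,0,-70],0],[1,[12,-25,-90],-7],[1,[24,-55,-90],-14],[1,[36,-85,-90],-21],[1,[48,-115,-90],-28],[1,[60,-145,-90],-35],[1,[72,-175,-90],-42],[1,[84,-205,-90],-49],[1,[96,-235,-90],-56],[1,[106,-260,-90],-63],[1,[114,-277,-90],-70]]'; python3 -m crank '[[1,[0,0,0],-4.4],[1,[0,0,0],-4.4]]'; python3 go.py .6375 -.1571 .015 73
```

```text
time: 7.13
ee_pos: [0.6383, -0.1528, 0.1117]
eef_rot: [0.823, 0.568, 0.001, -0.0]
ft_force: [-0.0, 0.1, -0.2]
width: 0.087
time: 7.3
ee_pos: [0.6378, -0.1549, 0.1113]
eef_rot: [0.802, 0.598, 0.0, -0.0]
ft_force: [0.0, -0.0, -0.1]
width: 0.0871
t 7.30 tcp [ 0.6378 -0.1549  0.1113] yaw 73.40 w 0.0871 F [ 0.04 -0.01 -0.09] q7 -0.31
shift [-2.3  0.3 96.3] dist 96.0 turn 0.4
```

```bash
python3 -m crank '[[1,[-2,0,40],0.4],[1,[-2,0,75],0.4],[1,[-2,0,96],0.4],[1,[-2,0,96],0.4],[-1,[-2,0,96],0.4],[-1,[-2,0,96],0.4],[-1,[-2,0,96],0.4],[-1,[-2,0,96],0.4],[-1,[-2,0,96],0.4],[-1,[-2,0,96],0.4],[-1,[-2,0,96],0.4],[-1,[-2,0,96],0.4]]' 25;python3 go.py .6375 -.1571 .015 73;  python3 -m crank '[[-1,[0,0,0],0],[-1,[0,0,0],0],[-1,[0,0,-20],0],[-1,[0,0,-45],0],[-1,[0,0,-70],0],[-1,[0,0,-90],0],[-1,[0,0,-95],0],[-1,[0,0,-95],0],[-1,[0,0,-95],0]]' 25; for i in 1 2 3 4; do python3 -m crank '[[-1,[0,0,0],0]]' | grep -E "force|width"; done; python3 go.py .519 -.33 .15 -1.1
```

```text
time: 8.3
ee_pos: [0.6372, -0.1587, 0.0158]
eef_rot: [0.806, 0.592, 0.0, 0.001]
ft_force: [0.3, 0.4, 4.5]
width: 0.0499
t 8.30 tcp [ 0.6372 -0.1587  0.0158] yaw 72.63 w 0.0499 F [0.3  0.38 4.53] q7 -0.35
shift [ 1.6 -0.2  0.8] dist 2.0 turn -0.4
time: 9.05
ee_pos: [0.6359, -0.1585, 0.1086]
eef_rot: [0.806, 0.592, -0.001, -0.001]
ft_force: [-0.1, -0.5, -2.1]
width: 0.0497
ft_force: [-0.0, -0.1, -3.2]
width: 0.0503
ft_force: [-1.0, 0.3, -1.8]
width: 0.0498
ft_force: [0.1, -0.3, -2.0]
width: 0.0497
ft_force: [-0.2, -0.7, -1.9]
width: 0.05
t 9.38 tcp [ 0.6363 -0.1584  0.1093] yaw 72.65 w 0.0500 F [-0.24 -0.72 -1.91] q7 -0.32
shift [-198.8  -60.9  -40.7] dist 212.0 turn 73.7
```

B also weighs about 2 N, so it is hollow and goes in the near slot.

```bash
python3 -m crank '[[-1,[-20,-6,-41],7],[-1,[-40,-12,-41],14],[-1,[-60,-18,-41],21],[-1,[-80,-24,-41],28],[-1,[-100,-30,-41],35],[-1,[-120,-36,-41],42],[-1,[-140,-42,-41],49],[-1,[-160,-48,-41],56],[-1,[-180,-54,-41],63],[-1,[-198,-61,-41],70],[-1,[-198,-61,-41],73.7],[-1,[-198,-61,-41],73.7]]'; for i in 1 2 3 ; do python3 -m crank '[[-1,[0,0,0],0]]' | grep -E "force"; done;  python3 go.py .519 -.33 .021 -1.1
python3 - <<'E'
from h import *
c=r.camera("top"); crop(c,300,150,180,135,4,"pics/t4.png")
E
```

```text
time: 10.38
ee_pos: [0.5184, -0.3306, 0.1509]
eef_rot: [1.0, -0.012, -0.0, 0.0]
ft_force: [0.3, 0.0, -1.4]
width: 0.0497
ft_force: [0.0, 1.1, -2.0]
ft_force: [0.4, -0.3, -1.8]
ft_force: [0.3, 0.1, -2.7]
t 10.63 tcp [ 0.52   -0.3283  0.151 ] yaw -0.87 w 0.0498 F [ 0.29  0.1  -2.71] q7 -1.17
shift [ -1.    1.8 130. ] dist 130.0 turn 0.2
```

View pics/t4.png

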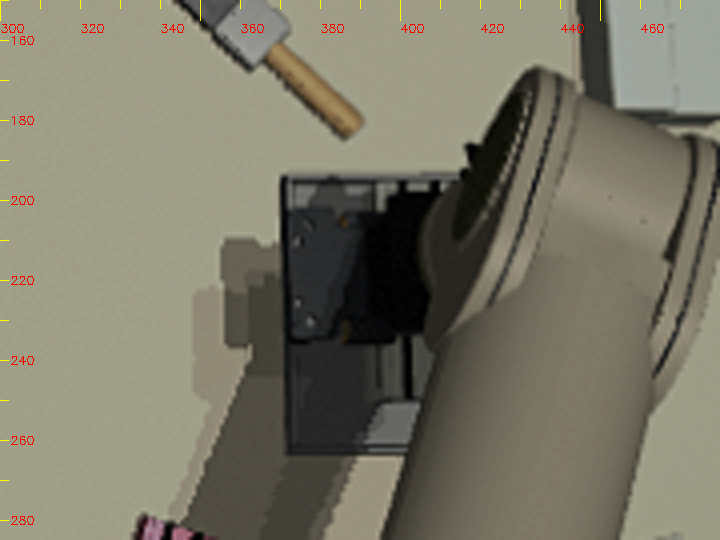

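The arm covers most of the tray, but the inner part at (385,230) is free. I'm lowering the bar there.

```bash
python3 -m crank '[[-1,[-1,1,40],0],[-1,[-1,1,75],0],[-1,[-1,1,105],0],[-1,[-1,1,120],0],[-1,[-1,1,125],0],[-1,[-1,1,129],0],[-1,[-1,1,129],0],[-1,[-1,1,129],0],[0.4,[-1,1,129],0],[0.4,[-1,1,129],0],[0.4,[-1,1,129],0],[0.4,[-1,1,129],0]]';  python3 go.py .6643 .083 .11 102
```

```text
time: 11.68
ee_pos: [0.5187, -0.3305, 0.0228]
eef_rot: [1.0, -0.009, 0.001, 0.0]
ft_force: [-0.8, -0.7, 0.1]
width: 0.06
t 11.68 tcp [ 0.5187 -0.3305  0.0228] yaw -1.06 w 0.0600 F [-0.76 -0.71  0.14] q7 -1.21
shift [ 138.  -416.1  -87.3] dist 447.0 turn -103.1
```

```bash
python3 -m crank '[[0.4,[0,0,-35],0],[0.4,[0,0,-70],0],[1,[10,-30,-100],-7],[1,[20,-60,-120],-14],[1,[30,-90,-120],-21],[1,[40,-120,-120],-28],[1,[50,-150,-120],-35],[1,[60,-180,-120],-42],[1,[70,-210,-120],-49],[1,[80,-240,-120],-56],[1,[90,-270,-120],-63],[1,[100,-300,-120],-70]]'; python3 go.py .6643 .083 .14 102
python3 - <<'E'
from h import *
c=r.camera("top");crop(c,170,110,140,105,5,"pics/t5.png");crop(c,360,180,100,90,6,"pics/t6.png")
E
```

```text
time: 12.68
ee_pos: [0.6243, -0.0308, 0.1425]
eef_rot: [0.823, 0.568, 0.0, 0.0]
ft_force: [-0.0, -0.6, 0.7]
width: 0.0871
t 12.68 tcp [ 0.6243 -0.0308  0.1425] yaw 69.27 w 0.0871 F [-0.   -0.6   0.72] q7 -0.57
shift [120.6  -2.9   2.5] dist 121.0 turn -32.7
```

View pics/t5.png

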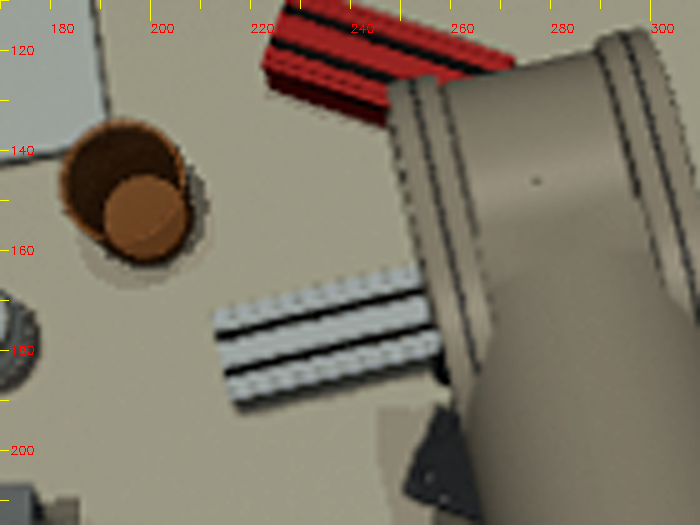

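View pics/t6.png

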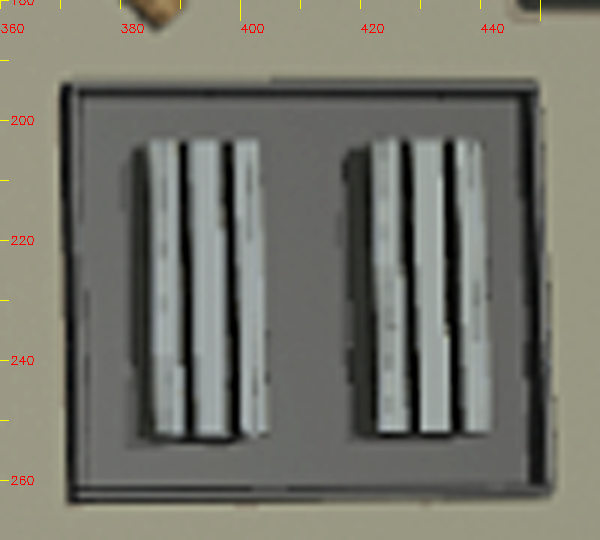

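Both hollow bars lie flat in the tray, at about (393,228) and (431,228). The beaker's base is near (197,154), which should clear the gripper body by about 19 mm. Next is bar A.

```bash
python3 -m crank '[[1,[30,-1,2],-7],[1,[60,-2,2],-14],[1,[90,-3,2],-21],[1,[115,-3,2],-28],[1,[120.6,-3,2],-32.7],[1,[120.6,-3,2],-32.7],[1,[120.6,-3,2],-32.7]]'; python3 go.py .6643 .083 .015 102
```

```text
time: 13.32
ee_pos: [0.6644, 0.0811, 0.14]
eef_rot: [0.633, 0.774, -0.0, 0.0]
ft_force: [0.2, -0.4, -0.2]
width: 0.0867
t 13.32 tcp [0.6644 0.0811 0.14  ] yaw 101.47 w 0.0867 F [ 0.18 -0.42 -0.24] q7 -0.23
shift [  1.9   0.3 125. ] dist 125.0 turn -0.5
```

```bash
python3 -m crank '[[1,[2,0,40],-0.5],[1,[2,0,80],-0.5],[1,[2,0,110],-0.5],[1,[2,0,125],-0.5],[1,[2,0,125],-0.5],[-1,[2,0,125],-0.5],[-1,[2,0,125],-0.5],[-1,[2,0,125],-0.5],[-1,[2,0,125],-0.5],[-1,[2,0,125],-0.5],[-1,[2,0,125],-0.5],[-1,[2,0,125],-0.5]]' 30;python3 go.py .6643 .083 .015 102;  python3 -m crank '[[-1,[0,0,0],0],[-1,[0,0,0],0],[-1,[0,0,-20],0],[-1,[0,0,-45],0],[-1,[0,0,-70],0],[-1,[0,0,-90],0],[-1,[0,0,-110],0],[-1,[0,0,-115],0],[-1,[0,0,-115],0]]' 30; for i in 1 2 3 4; do python3 -m crank '[[-1,[0,0,0],0]]' | grep -E "force|width"; done
python3 go.py .5098 .0585 .15 87.6
```

```text
time: 14.32
ee_pos: [0.6647, 0.0836, 0.0158]
eef_rot: [0.628, 0.778, 0.001, 0.001]
ft_force: [-0.6, 0.8, 2.4]
width: 0.0498
t 14.32 tcp [0.6647 0.0836 0.0158] yaw 102.14 w 0.0498 F [-0.57  0.8   2.4 ] q7 -0.27
shift [-0.5 -0.5  0.8] dist 1.0 turn 0.1
time: 15.07
ee_pos: [0.6642, 0.0835, 0.1307]
eef_rot: [0.628, 0.778, 0.0, 0.0]
ft_force: [0.5, 0.6, -5.4]
width: 0.05
ft_force: [-0.4, -0.3, -5.5]
width: 0.0498
ft_force: [0.1, 0.1, -5.2]
width: 0.0498
ft_force: [-0.5, 0.8, -4.4]
width: 0.0497
ft_force: [0.6, -0.3, -4.3]
width: 0.0498
t 15.40 tcp [0.6634 0.0833 0.1287] yaw 102.15 w 0.0498 F [ 0.65 -0.34 -4.34] q7 -0.22
shift [   8.1 -155.5  -21. ] dist 157.0 turn 14.5
```

Bar A weighs about 5 N, so it is the steel-cored one. I'll check the ramp axis more closely before placing it.

Run:
```python
from ov import *
c=r.camera("top"); img=cv2.imread("pics/top0.png")
x0,y0,w,h,s=125,195,130,65,6
im=cv2.convertScaleAbs(cv2.resize(img[y0:y0+h,x0:x0+w],None,fx=s,fy=s,interpolation=cv2.INTER_CUBIC),alpha=1.3)
rr,hd,f=ramp(.5095,.0585,87.8)
for b in rr+[hd]: draw(im,proj(c,b),s,np.array([x0,y0]),(0,255,0))
cv2.imwrite("pics/rz.png",im)
```

```text
(no output)
```

View pics/rz.png

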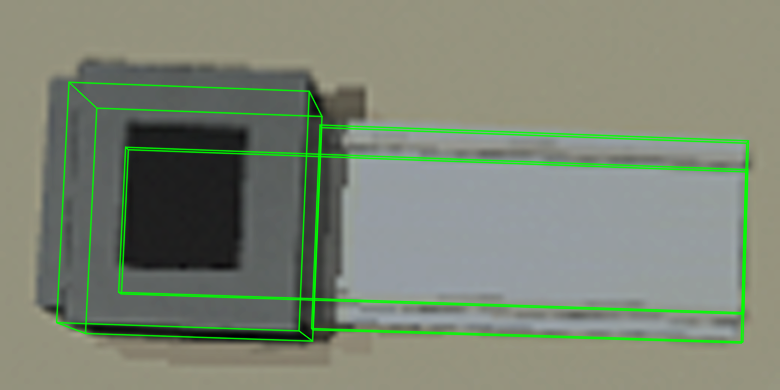

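```bash
python3 go.py .5134 .1524 .11 87.8
```

```text
t 15.45 tcp [0.6636 0.0833 0.1291] yaw 102.14 w 0.0501 F [-0.73  0.62 -4.54] q7 -0.22
shift [  99.1 -132.3   19.3] dist 166.0 turn 14.3
```

```bash
python3 -m crank '[[-1,[15,-20,0],2],[-1,[35,-45,0],5],[-1,[55,-72,0],8],[-1,[75,-100,0],11],[-1,[90,-120,5],14],[-1,[99,-132,15],14.3],[-1,[99,-132,19],14.3],[-1,[99,-132,19],14.3],[-1,[99,-132,19],14.3],[-1,[99,-132,19],14.3]]'; python3 go.py .5134 .1524 .05 87.8
python3 - <<'E'
from h import *
c=r.camera("scene");crop(c,300,150,190,140,4,"pics/s5.png")
E
```

```text
time: 16.28
ee_pos: [0.5152, 0.152, 0.1113]
eef_rot: [0.721, 0.693, 0.0, 0.0]
ft_force: [0.3, -0.2, -3.7]
width: 0.0503
t 16.28 tcp [0.5152 0.152  0.1113] yaw 87.79 w 0.0503 F [ 0.27 -0.18 -3.7 ] q7 -0.60
shift [ 0.4 -1.8 61.3] dist 61.0 turn -0.0
```

View pics/s5.png

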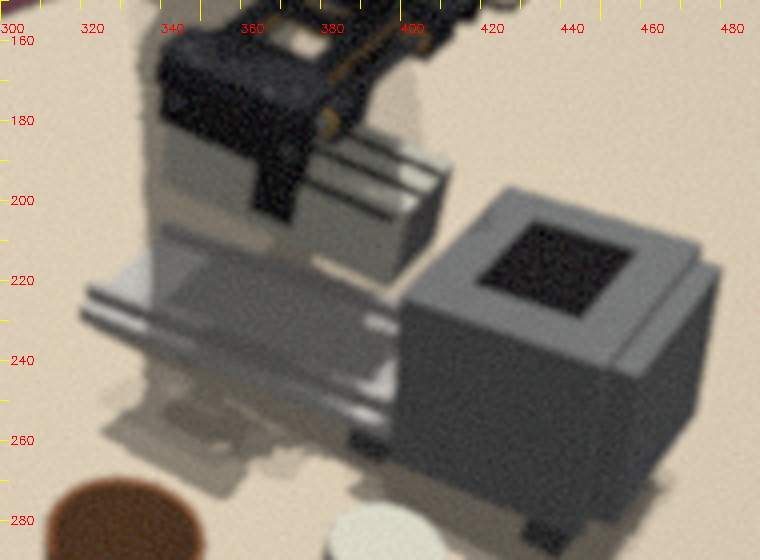

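The bar hovers over the deck, between the rails and short of the mouth; its front lower corner is at (396,221). I'm lowering it until it touches.

```bash
python3 -m crank '[[-1,[0,-2,25],0],[-1,[0,-2,45],0],[-1,[0,-2,55],0],[-1,[0,-2,59],0],[-1,[0,-2,60],0],[-1,[0,-2,61],0],[-1,[0,-2,62],0],[-1,[0,-2,63],0],[-1,[0,-2,63],0]]'; python3 go.py .5134 .1524 .04 87.8
```

```text
time: 17.08
ee_pos: [0.5125, 0.1526, 0.0486]
eef_rot: [0.72, 0.694, 0.0, 0.0]
ft_force: [0.4, -0.4, -3.1]
width: 0.0496
t 17.08 tcp [0.5125 0.1526 0.0486] yaw 87.84 w 0.0496 F [ 0.44 -0.44 -3.1 ] q7 -0.65
shift [-0.1  0.9  8.6] dist 9.0 turn 0.0
```

```bash
python3 -m crank '[[-1,[0,1,1],0],[-1,[0,1,2],0],[-1,[0,1,2],0]]' 8; python3 -m crank '[[-1,[0,0,1],0],[-1,[0,0,2],0],[-1,[0,0,3],0],[-1,[0,0,3],0]]'; python3 -m crank '[[-1,[0,0,1],0],[-1,[0,0,2],0],[-1,[0,0,3],0],[-1,[0,0,3],0]]' ; python3 go.py .5134 .1524 .04 87.8
```

```text
time: 17.33
ee_pos: [0.5134, 0.1524, 0.0461]
eef_rot: [0.72, 0.694, 0.0, 0.0]
ft_force: [1.3, -0.5, -3.8]
width: 0.0499
time: 17.67
ee_pos: [0.5131, 0.1525, 0.0429]
eef_rot: [0.72, 0.694, -0.0, -0.0]
ft_force: [0.1, -0.4, -3.9]
width: 0.0501
time: 18.0
ee_pos: [0.5131, 0.1525, 0.04]
eef_rot: [0.72, 0.694, -0.0, 0.0]
ft_force: [0.2, -0.2, -2.5]
width: 0.0498
t 18.00 tcp [0.5131 0.1525 0.04  ] yaw 87.85 w 0.0498 F [ 0.21 -0.18 -2.46] q7 -0.66
shift [-0.1  0.3 -0. ] dist 0.0 turn 0.0
```

Run:
```python
from h import *
c=r.camera("scene");crop(c,300,150,190,140,4,"pics/s6.png")
```

```text
(no output)
```

View pics/s6.png

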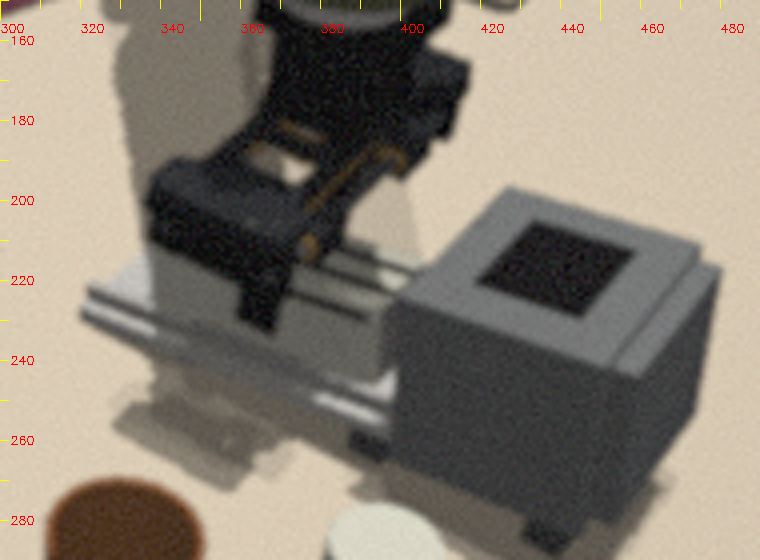

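The bar's uphill end now sits on the deck and it has pivoted close to the slope. I'll lower 1 mm more and release.

```bash
python3 -m crank '[[-1,[0,0,1],0],[-1,[0,0,1],0],[0.0,[0,0,1],0],[0.2,[0,0,1],0],[0.3,[0,0,1],0],[0.4,[0,0,1],0],[0.4,[0,0,1],0],[0.4,[0,0,1],0]]'; python3 go.py .5134 .1524 .04 87.8;  python3 -m crank '[[0.4,[0,0,-15],0],[0.4,[0,0,-40],0],[0.4,[0,0,-80],0],[0.4,[0,0,-100],0],[0.4,[-40,0,-100],0],[0.4,[-80,0,-100],0],[0.4,[-120,0,-100],0],[0.4,[-140,0,-100],0],[-0.6,[-140,0,-100],0],[-0.6,[-140,0,-100],0],[-0.6,[-140,0,-100],0],[-0.6,[-140,0,-100],0]]'
python3 - <<'E'
from h import *
c=r.camera("scene");crop(c,300,150,190,140,4,"pics/s7.png")
c=r.camera("top");crop(c,120,180,140,90,5,"pics/t7.png")
E
```

```text
time: 18.72
ee_pos: [0.5133, 0.1525, 0.0391]
eef_rot: [0.72, 0.694, 0.0, 0.0]
ft_force: [-0.2, -0.4, -0.5]
width: 0.0601
t 18.72 tcp [0.5133 0.1525 0.0391] yaw 87.84 w 0.0601 F [-0.22 -0.38 -0.53] q7 -0.66
shift [-0.1  0.1 -0.9] dist 1.0 turn 0.0
time: 19.72
ee_pos: [0.5079, 0.0143, 0.1392]
eef_rot: [0.719, 0.695, 0.0, -0.0]
ft_force: [0.2, -0.2, 0.8]
width: 0.0419
```

View pics/s7.png

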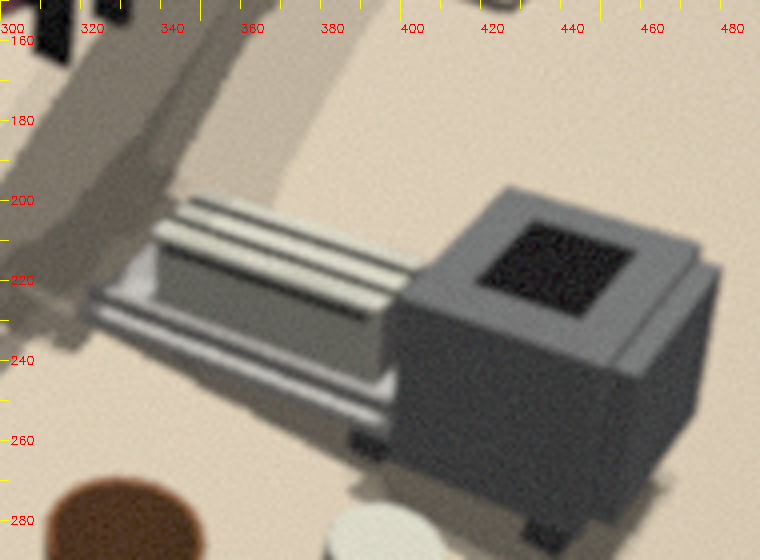

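View pics/t7.png

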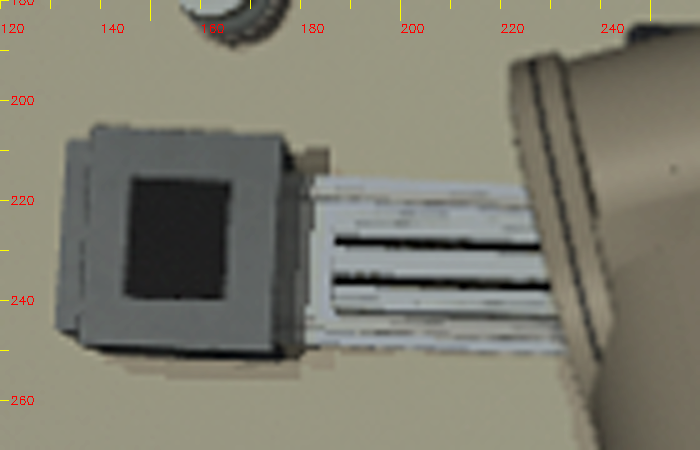

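The bar lies straight between the rails, seated on the deck; in the top view its uphill end is at column 185. Now I'll go down behind its low end to push.

```bash
python3 -m crank '[[-0.6,[0,0,40],0],[-0.6,[0,0,75],0],[-0.6,[0,0,95],0],[-0.6,[0,0,98],0],[-0.6,[0,0,98],0],[-0.6,[20,0,98],0],[-0.6,[35,0,97],0],[-0.6,[45,0,96],0],[-0.6,[48,0,95.5],0],[-0.6,[48,0,95.5],0]]' 20; python3 go.py .5145 .185 .058 87.8
python3 - <<'E'
from h import *
c=r.camera("scene");crop(c,300,150,190,140,4,"pics/s8.png")
E
```

```text
time: 20.65
ee_pos: [0.5105, 0.0614, 0.0448]
eef_rot: [0.72, 0.694, 0.001, 0.001]
ft_force: [0.2, 0.7, -0.3]
width: 0.0171
t 20.65 tcp [0.5105 0.0614 0.0448] yaw 87.93 w 0.0171 F [ 0.21  0.67 -0.35] q7 -0.46
shift [123.7  -0.4 -13.2] dist 124.0 turn 0.1
```

View pics/s8.png

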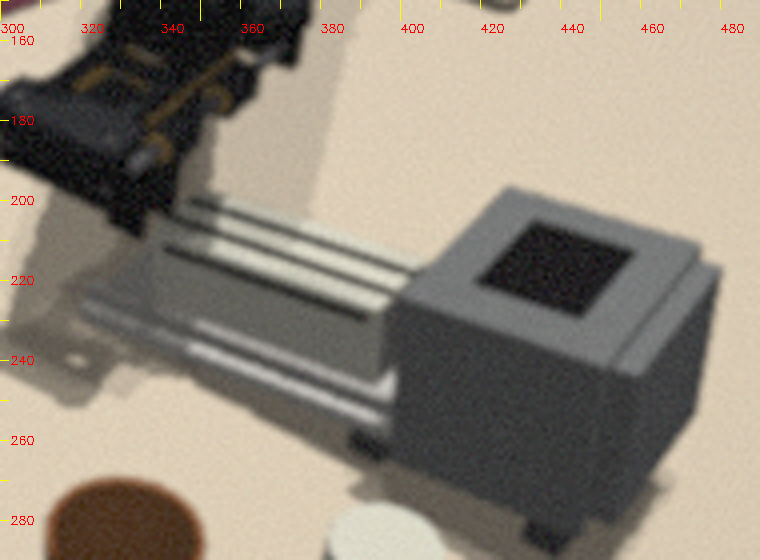

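```bash
python3 -m crank '[[-0.6,[6,0,0],0],[-0.6,[12,0,0],0],[-0.6,[18,0,-1],0],[-0.6,[24,0,-2],0],[-0.6,[30,0,-2.5],0],[-0.6,[36,0,-3],0],[-0.6,[42,0,-4],0],[-0.6,[48,0,-5],0],[-0.6,[54,0,-6],0],[-0.6,[60,0,-6.5],0]]'; python3 -m crank '[[-0.6,[6,0,-1],0],[-0.6,[12,0,-2],0],[-0.6,[18,0,-3],0],[-0.6,[24,0,-3.5],0],[-0.6,[30,0,-4],0],[-0.6,[36,0,-5],0]]'; python3 go.py .5145 .185 .058 87.8
python3 - <<'E'
from h import *
c=r.camera("scene");crop(c,300,150,190,140,4,"pics/s9.png")
c=r.camera("top");crop(c,120,180,140,90,5,"pics/t9.png")
E
```

```text
time: 21.53
ee_pos: [0.512, 0.121, 0.0502]
eef_rot: [0.72, 0.694, -0.0, 0.0]
ft_force: [-0.7, -5.6, 4.3]
width: 0.0173
time: 22.03
ee_pos: [0.5135, 0.1566, 0.0552]
eef_rot: [0.72, 0.694, -0.0, 0.0]
ft_force: [-0.4, -4.4, 1.6]
width: 0.0175
t 22.03 tcp [0.5135 0.1566 0.0552] yaw 87.82 w 0.0175 F [-0.41 -4.4   1.56] q7 -0.65
shift [28.4 -0.  -2.8] dist 29.0 turn 0.0
```

View pics/s9.png

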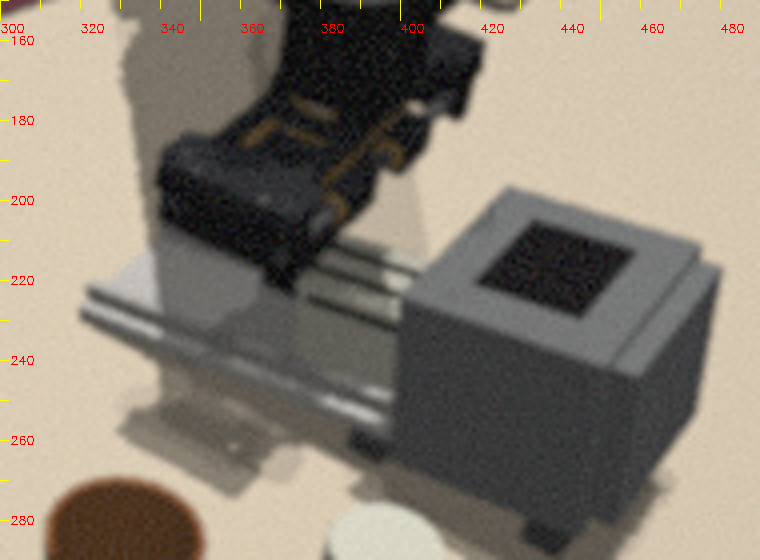

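View pics/t9.png

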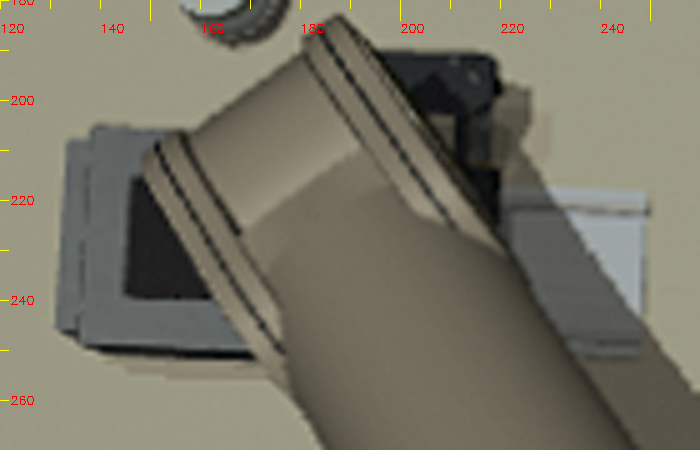

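The bar is sliding up with about 4–5 N, and the gripper body is still clear of the mouth at (400,225). I'll continue in smaller steps.

```bash
python3 -m crank '[[-0.6,[5,0,-1],0],[-0.6,[10,0,-1.5],0],[-0.6,[15,0,-2],0],[-0.6,[18,0,-2.5],0]]'; for i in 1 2 3; do python3 -m crank '[[-0.6,[1.5,0,-0.2],0],[-0.6,[3,0,-0.4],0]]'|grep -E "ee_pos|force"; done
```

```text
time: 22.47
ee_pos: [0.514, 0.1751, 0.0577]
eef_rot: [0.72, 0.694, 0.0, 0.0]
ft_force: [-0.6, -3.5, 0.0]
width: 0.0174
ee_pos: [0.5141, 0.1776, 0.058]
ft_force: [0.2, -3.6, 1.2]
ee_pos: [0.5142, 0.1803, 0.0583]
ft_force: [-0.2, -3.6, 0.6]
ee_pos: [0.5143, 0.1828, 0.0587]
ft_force: [-0.5, -11.0, 1.9]
```

```bash
for i in 1 2; do python3 -m crank '[[-0.6,[0.7,0,-0.1],0],[-0.6,[0.7,0,-0.1],0]]'|grep -E "ee_pos|force"; done
python3 - <<'E'
from h import *
c=r.camera("scene");crop(c,300,150,190,140,4,"pics/s10.png")
E
```

```text
ee_pos: [0.5143, 0.1828, 0.0587]
ft_force: [-0.8, -9.0, 3.0]
ee_pos: [0.5143, 0.1828, 0.0587]
ft_force: [-1.7, -10.3, 2.5]
```

View pics/s10.png

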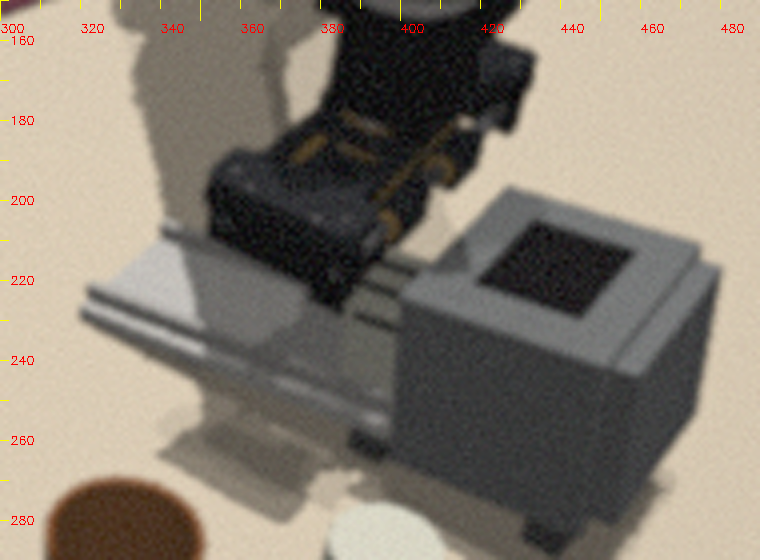

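```bash
for i in 1 2 3; do python3 -m crank '[[-0.6,[1.5,0,0],0],[-0.6,[1.5,0,0],0]]'|grep -E "ee_pos|force"; done
```

```text
ee_pos: [0.5143, 0.1829, 0.0586]
ft_force: [-2.4, -14.5, 6.2]
ee_pos: [0.5144, 0.183, 0.0586]
ft_force: [-5.0, -18.8, 9.1]
ee_pos: [0.5144, 0.1831, 0.0585]
ft_force: [-6.2, -24.8, 10.5]
```

There is a hard stop at y = 0.183: the force rises with no further motion. I'll back off and look.

```bash
python3 -m crank '[[-0.6,[-5,0,0],0],[-0.6,[-15,0,0],0],[-0.6,[-40,0,0],0],[-0.6,[-70,0,-30],0],[-0.6,[-100,0,-70],0],[-0.6,[-130,0,-100],0],[-0.6,[-170,0,-120],0],[-0.6,[-210,0,-120],0],[-0.6,[-250,0,-120],0],[-0.6,[-280,0,-120],0],[-0.6,[-280,0,-120],0],[-0.6,[-280,0,-120],0]]'
python3 - <<'E'
from ov import *
c=r.camera("scene");crop(c,300,150,190,140,4,"pics/s11.png")
rr,hd,f=ramp(.5098,.0585,87.8)
pts=np.array([f(s,w,h) for h in(0,.048) for s,w in((.145,-.025),(.145,.025),(.275,.025),(.275,-.025))])
print(proj(c,pts).round(1)[[0,1,4,5]].tolist())
c=r.camera("top");print(proj(c,pts).round(1)[[0,1,4,5]].tolist());crop(c,120,180,140,90,5,"pics/t11.png")
E
```

```text
time: 24.85
ee_pos: [0.5039, -0.0922, 0.1789]
eef_rot: [0.722, 0.692, 0.0, 0.0]
ft_force: [1.0, 1.0, -0.3]
width: 0.0173
[[385.8, 243.6], [397.7, 230.9], [386.6, 224.2], [398.8, 211.7]]
[[194.7, 223.7], [193.9, 242.4], [194.1, 221.8], [193.4, 241.2]]
```

View pics/s11.png

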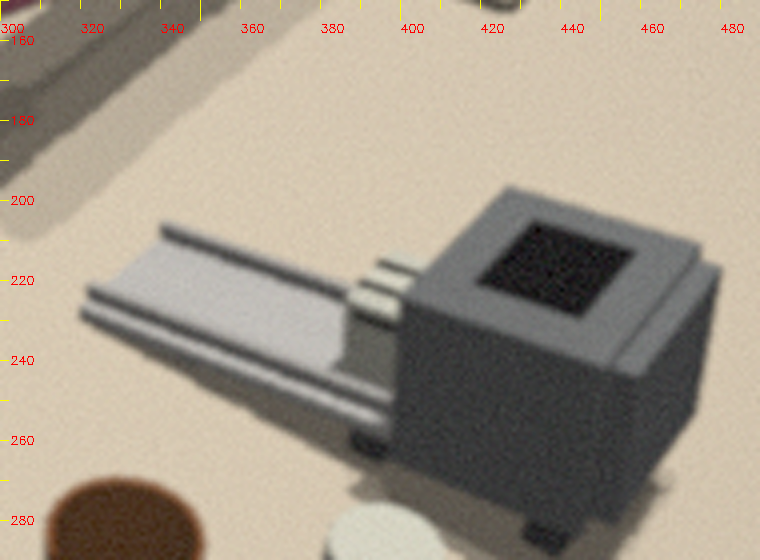

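View pics/t11.png

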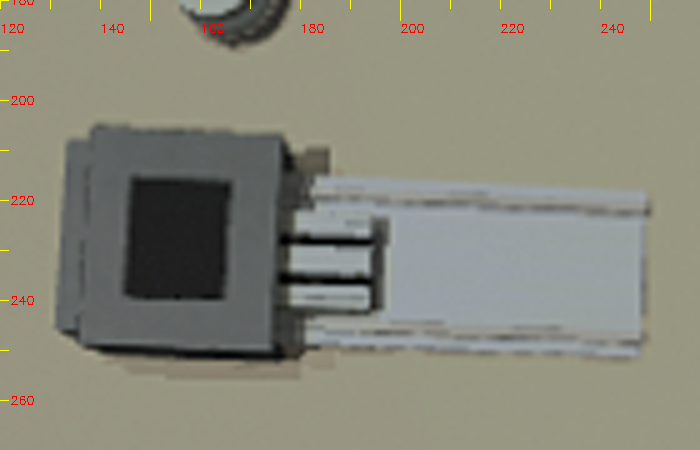

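The bar's low top edge appears at (387,224) in the scene view and column 194 in the top view. That matches the prediction for a sample against the stop. Last is a check of the whole bench.

Run:
```python
from h import *
c=r.camera("top");cv2.imwrite("pics/topF.png",c["pixels"][:,:,::-1])
c=r.camera("scene");cv2.imwrite("pics/sceneF.png",c["pixels"][:,:,::-1])
a=cv2.imread("pics/scene0.png").astype(int)
```

```text
(no output)
```

View pics/topF.png

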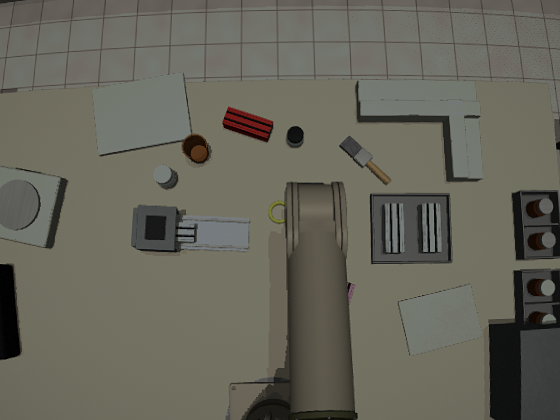

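View pics/sceneF.png

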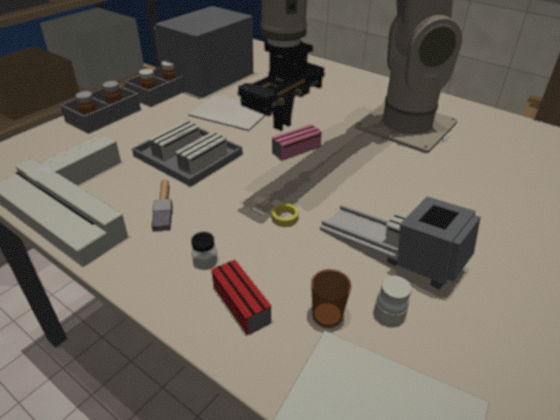

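Both hollow bars lie flat in the tray, and the steel-cored one is on the ramp under the hood. The jars, beaker, brush, tape, and red and pink bars are where they were at the start. The arm hangs free of everything, so I'm handing in.

```bash
python3 -c "
from bench import r
s=r.read_state();print(s['time'],s['ft_force']);print(r.close_job())"
```

```text
25.05 [ 0.32856454 -0.55883711  1.29564236]
the job is handed in; nothing more can be done
None
```

The job is done and was handed in at 25 s of the 72 s allowed. I lifted all three samples: two weighed about 1.7–2 N (hollow) and the third about 5 N (steel core). Both hollow ones went flat into the tray first. I then put the steel one between the ramp's rails and pushed it uphill with about 4–5 N.

- **Stop reached:** the push came to a hard stop, where the force rose to about 25 N without further motion. After I backed off, both cameras showed the sample's low end within about 1–2 mm of where it should be when resting against the stop.
- **Rest of the bench:** in the last pictures both hollow samples lie flat in the tray, nothing else on the bench had visibly moved, and the arm hangs clear.
- **Readings that disagreed:** no check failed. Single force readings varied by about 1 N or more, so I went by several per sample. The edges I used to locate the ramp differed by 1–2 mm, well inside the rail clearance.

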